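# Fill the socket tray and hold it up level

### The job

Stand the two loose sockets in the two empty bores of the socket tray, each in the bore made for its size and down to the bottom. Then take the full tray by the middle of its carrying bar, lift it straight up 10 to 20 cm clear of the bench, and finish while holding it there, level and still, without putting it down or letting go. Never tip the tray, and leave the other things on the bench where they are.

Things in the scene. Friction and masses are not known exactly. Their poses are not given: they have to be found in the camera images.
- tray: Socket tray: grey moulded plastic block 160 x 140 x 34 mm with six round bores in two rows of three along its length, and over its middle a carrying bar. Origin at the centre of its underside; x along its length and along the bar, y across, z up. Stands on the bench; 0.75 to 0.9 kg with all its sockets. Steel straps 24 mm wide rise at both ends (x = +-82 mm) to 100 mm.
- tray_bar (a point): Middle of the carrying bar's black grip, 94 mm above the tray's underside. The grip is 110 mm long (tray x), 14 mm wide (tray y) with flat sides, and reaches from 85 to 103 mm above the underside. The balance point of the full tray lies under it. Free space below it down to the socket tops at 69 mm.
- socket_30: Larger of the two loose deep sockets: plain steel, upright, 30 mm outside diameter, 63 mm tall, 0.125 kg, mouth up. Origin at the centre of its underside. Stands on the bench.
- socket_20: Smaller of the two loose deep sockets: plain steel, upright, 20 mm outside diameter, 63 mm tall, 0.065 kg, mouth up. Origin at the centre of its underside. Stands on the bench.
- bore_30 (a point): Centre of the floor of the larger empty bore, 33.5 mm wide (made for the 30 mm socket), 28 mm deep, floor 6 mm above the tray's underside, at x = -44, y = +47 mm in the tray. A seated socket's underside lies here and 35 mm of it stands out.
- bore_20 (a point): Centre of the floor of the smaller empty bore, 23.5 mm wide (made for the 20 mm socket), 28 mm deep, floor 6 mm above the tray's underside, at x = -44, y = -47 mm in the tray.
- socket_26: Steel deep socket 26 mm wide, 63 mm tall, already in its bore in the tray. Origin at the centre of its underside.
- bore_26 (a point): Centre of the floor of the bore that holds the 26 mm socket, at x = +0, y = +47 mm in the tray.
- socket_22: Steel deep socket 22 mm wide, 63 mm tall, already in its bore in the tray. Origin at the centre of its underside.
- bore_22 (a point): Centre of the floor of the bore that holds the 22 mm socket, at x = +44, y = +47 mm in the tray.
- socket_24: Steel deep socket 24 mm wide, 63 mm tall, already in its bore in the tray. Origin at the centre of its underside.
- bore_24 (a point): Centre of the floor of the bore that holds the 24 mm socket, at x = +0, y = -47 mm in the tray.
- socket_28: Steel deep socket 28 mm wide, 63 mm tall, already in its bore in the tray. Origin at the centre of its underside.
- bore_28 (a point): Centre of the floor of the bore that holds the 28 mm socket, at x = +44, y = -47 mm in the tray.
- ratchet: Bystander: ratchet handle lying on the bench, about 200 mm long, 24 mm high. Origin mid-length on its underside, handle to its -x.
- tape_roll: Bystander: roll of masking tape lying flat, 96 mm across, 25 mm high. Origin at the centre of its underside.
- stain_tin: Bystander: small round tin, 76 mm across, 77 mm high. Origin at the centre of its underside.
- tape_measure: Bystander: tape measure standing on edge, 66 x 36 x 62 mm. Origin at the centre of its underside.
- screwdriver: Bystander: screwdriver lying on the bench. Origin under its middle, x along it.
- spray_can: Bystander: upright spray can, 66 mm across, 190 mm high. Origin at the centre of its underside.

How it is judged:
By the outcome, as a careful person would: the job done as asked, in the order asked, and still so for the second after the job is handed in, while the arm keeps its last pose, push and grip.
It also fails if it takes over 72 s, if anything falls off the work surface, if the arm or the gripper's body presses on something with over 40 N, if the wrist force passes 120 N, or if a joint passes its speed limit or range.

### The arm

A 6-joint arm with a two-finger parallel gripper is mounted at the origin on the work surface. World frame = base frame: x ahead of the robot, y to its left, z up, the work surface at z = 0. Lengths are in m, angles in rad, forces in N, time in s.
With the tool pointing down it reaches from about 0.3 to 0.875 m from the base axis. Payload 6.4 kg.
Tool frame: the origin (TCP) lies between the finger pads, 19 mm behind the fingertips; this is the grasp point; z points along the fingers, y is the line along which they close (so a half turn about z gives the same grasp; the last joint's range is limited). The gripper opens to 88 mm and grips with 3 to 60 N. Pads are 18 mm wide; open, the fingers measure 123 mm over their backs; the gripper's body (75 mm by 187 mm) begins 45 mm behind the grasp point.
Start: joints at [-1.373, 0.181, 1.607, -0, 1.354, -0.206], TCP at [0.226, -0.529, 0.257] pointing down, gripper open.
Joint ranges: [-2.99, 2.99], [-0.89, 2.07], [0.3, 2.58], [-1.14, 4.28], [0, 2.63], [-3.12, 3.12]. Speed limits (rad/s): [2.57, 2.57, 3.01, 3.14, 3.14, 3.14].

### API

Orientations are given as a 3x3 rotation matrix whose columns are the frame's x, y, z axes.
In Python, from bench import ctrl gives the robot as it stands. The module is installed in compiled form; this text tells all that it offers. Calls block until the motion is done:
- ctrl.goto(position, orientation): joint-space move of the TCP to a pose.
- ctrl.line_to(position, ori=None, velocity=0.15, stop_force=None): straight line of the TCP; ori=None keeps the orientation; velocity is the mean speed in m/s. With stop_force (N) it stops when the force on the tool has changed by that much, and returns True; else False.
- ctrl.set_joints(angles): joint-space move.
- ctrl.gripper_to(opening, f_grip=None): finger opening in m; f_grip is the grip in N (None keeps the last); returns when the fingers have stopped.
- ctrl.dwell(seconds).
- ctrl.solve_ik(position, orientation): joint angles nearest the present ones, or None.
- ctrl.observe(): the state.
- ctrl.get_image(name): name is "scene" or "top"; returns a dict with "color" (480x640x3 uint8, blue, green, red), "mtx" (3x3 intrinsics, pixels), "rvec" (rotation vector, rad) and "tvec" (3), from world to camera coordinates, as OpenCV has them. Camera axes: x right, y down, z forward; pixel columns grow to the right and rows downward; lengths in m; the calibration is good to about 2 mm. A picture is of the moment at which its call begins. There is no depth.
A pose or a line that the arm cannot do raises ctrl.MotionError and nothing moves.
- ctrl.job_done(): hands the job in; it is judged then, once.
Trained networks look in the newest picture that a camera, given by its name, has taken for a name from the list of things; names that differ only in an ending like _2 or _b are one class to them, and where a whole thing is asked for, a point or a joint stands for the part that bears it (a point fixed in the world has none). Each returns a list of dicts, best first, with "score" (0 to 1); they miss things now and then, are a little off and sometimes report something else, mostly with a low value. They report only what shows in the picture. A call takes as long as a camera call.
- ctrl.regions_of(camera, target): "pixels" (480x640 bool, what is visible of it) and "at" ([row, column] in pixels, amid what is visible of it).
The state is a dict: "clock": time; "joint_positions": joint angles; "dq": joint speeds; "joint_efforts": joint torques, N m; "position": TCP position; "eef_rot": TCP orientation; "force": force on the tool from outside, world axes, zero at the start; "torque": the same for the moment, N m; "grip_width": finger opening in m; "finger_force": force on a finger pad.
Only numpy, scipy, OpenCV 4.12 (cv2) and the standard library are available. Lean on these libraries where they do the work, as an engineer would, in place of code of your own. Each camera call takes 0.05 s, during which the arm holds its last target. There are 200 camera calls.

## Working session

There is one attempt and no reset: what is moved stays moved. The work goes in short steps, each a Python script; the robot and the scene stay as the last script left them, time stands still between calls to the robot, and variables do not carry over. Pictures are saved under pics/ and viewed, at most 10 in all, crops included, and the job is handed in when it is done.

```bash
mkdir -p pics; cat > h.py <<'E'
import numpy as np, cv2
from bench import ctrl
def cam(n):
    im=ctrl.get_image(n); R=cv2.Rodrigues(np.array(im["rvec"],float))[0]; return im,R,np.array(im["tvec"],float).ravel(),np.array(im["mtx"],float)
def unproj(c,uv,z):
    im,R,t,K=c; d=R.T@np.linalg.inv(K)@np.array([uv[0],uv[1],1.]); o=-R.T@t
    return o+d*(z-o[2])/d[2]
def proj(c,p):
    im,R,t,K=c; q=(K@(R@np.atleast_2d(p).T+t[:,None])).T; return q[:,:2]/q[:,2:]
E
python3 - <<'E'
from h import *
for n in("top","scene"):
    c=cam(n); cv2.imwrite(f"pics/{n}0.png",c[0]["color"])
    print(n,"cam at",-c[1].T@c[2],c[3][0,0])
    for t in ["tray","tray_bar","socket_30","socket_20","bore_30","bore_20","socket_26","socket_22","socket_24","socket_28","spray_can","stain_tin","tape_measure"]:
        for r in ctrl.regions_of(n,t)[:2]:
            print(t,round(r["score"],2),np.round(r["at"]),r["pixels"].sum(),np.round(unproj(c,r["at"][::-1],0),3))
print(ctrl.observe()["clock"])
E
```

```text
top cam at [ 0.35351642 -0.00968861  1.2611941 ] 569.8020296049111
tray 0.56 [252. 404.] 4570 [ 0.534 -0.183  0.   ]
tray_bar 0.89 [255. 407.] 4191 [ 0.527 -0.19   0.   ]
socket_30 0.71 [263. 203.] 216 [0.515 0.267 0.   ]
socket_30 0.66 [229. 426.] 214 [ 0.586 -0.234  0.   ]
socket_20 0.71 [263. 203.] 216 [0.515 0.267 0.   ]
socket_20 0.66 [229. 426.] 214 [ 0.586 -0.234  0.   ]
bore_30 0.58 [256. 407.] 4384 [ 0.525 -0.188  0.   ]
bore_20 0.58 [256. 407.] 4384 [ 0.525 -0.188  0.   ]
socket_26 0.71 [263. 203.] 216 [0.515 0.267 0.   ]
socket_26 0.66 [229. 426.] 214 [ 0.586 -0.234  0.   ]
socket_22 0.71 [263. 203.] 216 [0.515 0.267 0.   ]
socket_22 0.66 [229. 426.] 214 [ 0.586 -0.234  0.   ]
socket_24 0.71 [263. 203.] 216 [0.515 0.267 0.   ]
socket_24 0.66 [229. 426.] 214 [ 0.586 -0.234  0.   ]
socket_28 0.71 [263. 203.] 216 [0.515 0.267 0.   ]
socket_28 0.66 [229. 426.] 214 [ 0.586 -0.234  0.   ]
spray_can 0.88 [156. 172.] 1754 [0.765 0.345 0.   ]
spray_can 0.57 [255. 387.] 140 [ 0.529 -0.145  0.   ]
stain_tin 0.6 [167. 302.] 1243 [0.735 0.045 0.   ]
tape_measure 0.77 [304. 314.] 587 [0
[... 500 characters left out ...]
0.   ]
bore_20 0.9 [324. 242.] 5514 [ 0.516 -0.188  0.   ]
socket_26 0.71 [296. 260.] 263 [ 0.495 -0.116  0.   ]
socket_26 0.67 [220. 336.] 169 [0.481 0.144 0.   ]
socket_22 0.71 [296. 260.] 263 [ 0.495 -0.116  0.   ]
socket_22 0.67 [220. 336.] 169 [0.481 0.144 0.   ]
socket_24 0.71 [296. 260.] 263 [ 0.495 -0.116  0.   ]
socket_24 0.67 [220. 336.] 169 [0.481 0.144 0.   ]
socket_28 0.71 [296. 260.] 263 [ 0.495 -0.116  0.   ]
socket_28 0.67 [220. 336.] 169 [0.481 0.144 0.   ]
spray_can 0.63 [195. 478.] 2444 [ 0.686  0.422 -0.   ]
stain_tin 0.94 [298. 394.] 1886 [0.708 0.058 0.   ]
tape_measure 0.62 [232. 279.] 845 [0.406 0.036 0.   ]
tape_measure 0.5 [324. 240.] 5481 [ 0.514 -0.189  0.   ]
1.4
```

View pics/top0.png

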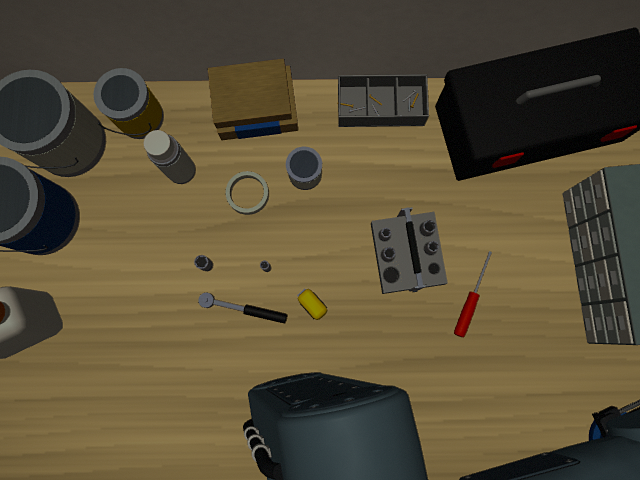

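View pics/scene0.png

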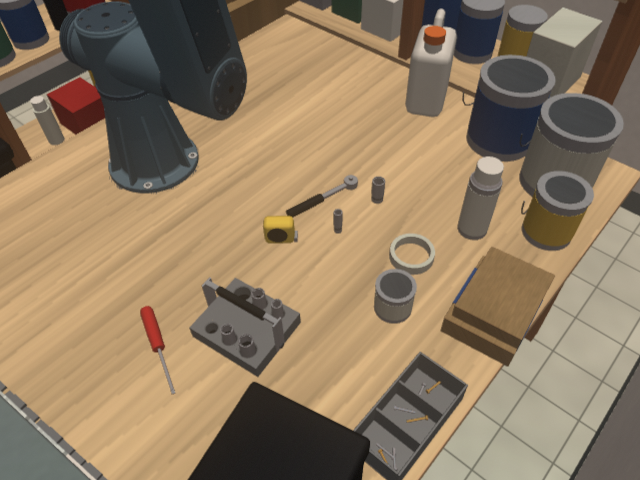

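The top view shows the tray at about (408,252), with its bar running vertically. The large empty bore is at (391,275) and the small one at (434,268). The loose 30 mm socket is at (203,263) and the 20 mm at (265,267). The scene view agrees: tray at (245,322), loose sockets at (378,188) and (338,218). Next I'll fit models to the masks.

```bash
cat >> h.py <<'E'
from scipy.optimize import minimize
def cyl(p,d,z0,z1):
    a=np.linspace(0,2*np.pi,24,endpoint=False); x=np.c_[np.cos(a),np.sin(a)]*d/2+np.array(p)[:2]
    return np.vstack([np.c_[x,a*0+z] for z in(z0,z1)])
def box(cx,cy,lx,ly,z0,z1): return np.array([[cx+i*lx/2,cy+j*ly/2,z] for i in(-1,1) for j in(-1,1) for z in(z0,z1)])
TR=[box(0,0,.16,.14,0,.034),box(.082,0,.004,.024,0,.1),box(-.082,0,.004,.024,0,.1),box(0,0,.164,.014,.085,.103)]
TRS=[cyl(p,d,.03,.069) for p,d in (((0,.047),.026),((.044,.047),.022),((0,-.047),.024),((.044,-.047),.028))]
def place(parts,q):
    c,s=np.cos(q[2]),np.sin(q[2]); R=np.array([[c,-s,0],[s,c,0],[0,0,1]]); return [P@R.T+[q[0],q[1],q[3] if len(q)>3 else 0] for P in parts]
def sil(c,parts):
    S=8; m=np.zeros((480,640),np.uint8)
    for P in parts: cv2.fillConvexPoly(m,cv2.convexHull((proj(c,P)*S).round().astype(np.int32).reshape(-1,1,2)),1,shift=3)
    return m>0
def fit(obs,build,q0,step):
    def cost(q):
        r=0
        for c,m in obs:
            w=cv2.GaussianBlur(m.astype(np.float32),(0,0),1.0);r+=np.abs(w-cv2.GaussianBlur(sil(c,build(q)).astype(np.float32),(0,0),1.0)).sum()/m.sum()
        return r/len(obs)
    q0=np.array(q0,float); sx=np.vstack([q0]+[q0+np.eye(len(q0))[i]*step[i] for i in range(len(q0))])
    r=minimize(cost,q0,method="Nelder-Mead",options=dict(initial_simplex=sx,xatol=1e-4,fatol=1e-4)); return r.x,r.fun
def near(n,t,uv,rad=15):
    L=[r for r in ctrl.regions_of(n,t) if np.hypot(r["at"][1]-uv[0],r["at"][0]-uv[1])<rad]
    return L[0]["pixels"] if L else None
E
cat > meas.py <<'E'
from h import *
o={"tr":[], "s30":[], "s20":[]}
C={}
for n,a,b,t in(("top",(203,263),(265,267),(408,252)),("scene",(378,188),(338,218),(242,322))):
    c=C[n]=cam(n)
    for k,uv in(("s30",a),("s20",b)):
        m=near(n,"socket_30",uv)
        print(n,k,None if m is None else m.sum())
        if m is not None:o[k].append((c,m))
    m=near(n,"tray",t); o["tr"].append((c,m))
for k,d,g in(("s30",.03,(.51,.255)),("s20",.02,(.5,.12))):
    for ob in [o[k]]+[[x] for x in o[k]]:
        print(k,fit(ob,lambda q:[cyl(q,d,0,.063)],g,(.02,.02)))
for ob in [o["tr"]]+[[x] for x in o["tr"]]:
    q,f=fit(ob,lambda q:place(TR+TRS,q),(.52,-.18,.1),(.02,.02,.1)); print("tr",q,f)
q,_=fit(o["tr"],lambda q:place(TR+TRS,q),(.52,-.18,.1),(.02,.02,.1))
c=C["top"]; im=cv2.resize(c[0]["color"][190:310,350:470],(600,600),interpolation=cv2.INTER_CUBIC)
im=cv2.convertScaleAbs(im,alpha=1.8)
def dr(P,col):
    p=(proj(c,P)-[350,190]+.5)*5; cv2.polylines(im,[p.round().astype(np.int32)],True,col,1)
a=np.linspace(0,2*np.pi,24)
for x,y,d,z in((-.044,.047,.0335,.034),(-.044,-.047,.0235,.034),(0,.047,.026,.069),(.044,.047,.022,.069),(0,-.047,.024,.069),(.044,-.047,.028,.069)):
    dr(place([np.c_[x+d/2*np.cos(a),y+d/2*np.sin(a),a*0+z]],q)[0],(0,255,0))
dr(place([np.array([[.08,.07,.034],[.08,-.07,.034],[-.08,-.07,.034],[-.08,.07,.034]])],q)[0],(0,0,255))
cv2.imwrite("pics/trfit.png",im)
E
python3 meas.py
```

```text
top s30 222
top s20 128
scene s30 346
scene s20 193
s30 (array([0.50979472, 0.25754091]), np.float64(0.16463496224033344))
s30 (array([0.51197567, 0.25791517]), np.float64(0.21621621621621623))
s30 (array([0.50972034, 0.2573607 ]), np.float64(0.09248554913294797))
s20 (array([0.5033027 , 0.12394229]), np.float64(0.20155006984895374))
s20 (array([0.50403303, 0.1242738 ]), np.float64(0.06580200046300888))
s20 (array([0.50322266, 0.12314453]), np.float64(0.29533678756476683))
tr [ 0.53201524 -0.18931268  0.14052661] 0.19876992543689914
tr [ 0.53210171 -0.18884299  0.13727201] 0.1762695872455562
tr [ 0.53284758 -0.19026369  0.16709783] 0.22420859508872204
```

View pics/trfit.png

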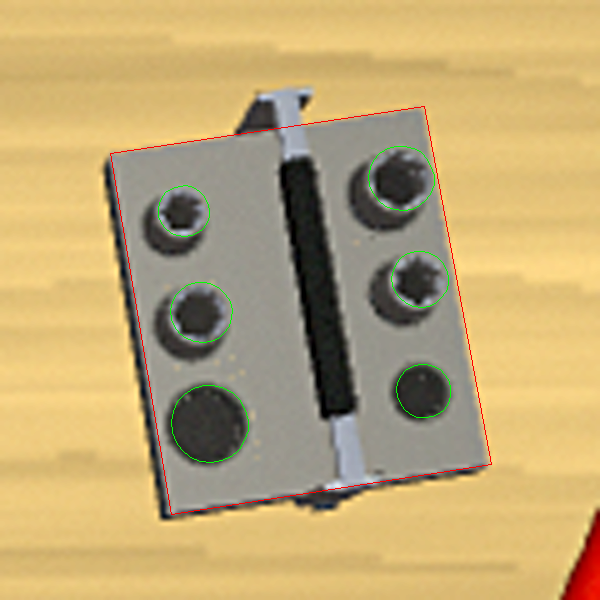

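The overlay matches all six bores and sockets and the tray edges in the top view to about a pixel. I'll pick the 30 mm socket, gripping along two axes to centre it, and take it above its bore.

```bash
cat >> h.py <<'E'
TRAY=np.array([.532,-.189,.1395])
def down(psi):
    best=None
    for p in(psi,psi+np.pi):
        y=np.array([-np.sin(p),np.cos(p),0]); z=np.array([0,0,-1.]); R=np.c_[np.cross(y,z),y,z]
        d=np.trace(ctrl.observe()["eef_rot"].T@R)
        if best is None or d>best[0]: best=(d,R)
    return best[1]
def tp(x,y,z): return place([np.array([[x,y,z]])],TRAY)[0][0]
def st(s=""):
    o=ctrl.observe(); print(s,"t",round(o["clock"],2),"p",np.round(o["position"],4),"F",np.round(o["force"],1),"w",round(o["grip_width"],4),"ff",np.round(o["finger_force"],1),"j6",round(o["joint_positions"][5],2),flush=True)
def pick(xy,d):
    psi=TRAY[2]; p=lambda z:np.array([*xy,z])
    ctrl.gripper_to(d+.026,20)
    ctrl.goto(p(.16),down(psi+np.pi/2)); st("above")
    ctrl.line_to(p(.058),velocity=.12)
    ctrl.gripper_to(0,5); st("g1"); ctrl.gripper_to(d+.026)
    ctrl.goto(p(.058),down(psi)); st("rot")
    ctrl.gripper_to(0,30); st("g2")
    ctrl.line_to(p(.22),velocity=.2); st("up")
E
python3 - <<'E'
from h import *
print(ctrl.observe()["eef_rot"].round(2))
pick((.5105,.2576),.03)
ctrl.goto(tp(-.044,.047,.16),down(TRAY[2])); st("bore")
c=cam("top"); a=cv2.resize(c[0]["color"][190:310,350:470],(400,400),interpolation=cv2.INTER_CUBIC)
c=cam("scene"); b=cv2.resize(c[0]["color"][230:390,160:320],(400,400),interpolation=cv2.INTER_CUBIC)
cv2.imwrite("pics/ab30.png",np.hstack([a,b]))
E
```

```text
[[ 0.92  0.39 -0.  ]
 [ 0.39 -0.92  0.  ]
 [ 0.   -0.   -1.  ]]
above t 5.39 p [0.511  0.2569 0.1601] F [-1.   0.7 -0.2] w 0.0558 ff 0.0 j6 0.12
g1 t 6.9 p [0.5107 0.2577 0.0584] F [-0.5  0.5  2.8] w 0.0295 ff 5.0 j6 0.12
rot t 8.86 p [0.5105 0.2576 0.058 ] F [-0.   0.  -0.1] w 0.056 ff 0.0 j6 1.69
g2 t 9.38 p [0.5105 0.2576 0.058 ] F [ 1.3  0.6 -1. ] w 0.0291 ff 29.9 j6 1.69
up t 10.33 p [0.5096 0.2573 0.2185] F [ 0.2 -0.2 -1. ] w 0.0291 ff 29.9 j6 1.69
bore t 11.86 p [ 0.4822 -0.1479  0.16  ] F [-0.9  0.3 -1.5] w 0.0295 ff 29.9 j6 0.9
```

View pics/ab30.png

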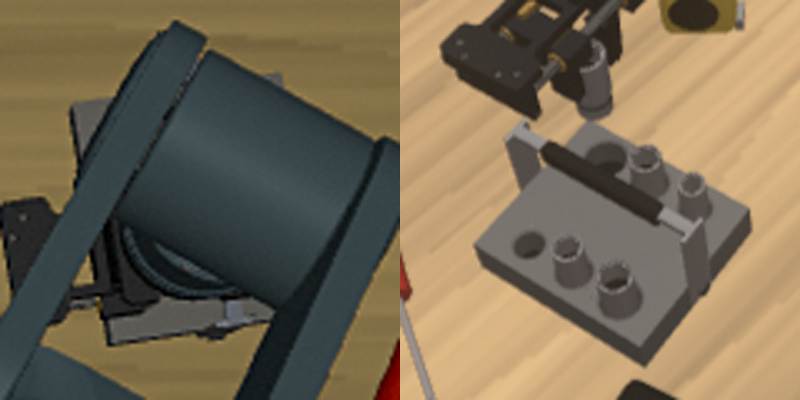

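Top view is hidden by the arm. The scene crop shows the 30 mm socket held upright behind and above the large bore. I'll insert it, stopping on contact and searching if it lands on the rim.

```bash
cat >> h.py <<'E'
def insert(bx,by,w):
    OFF=[(0,0)]+[(r*np.cos(a),r*np.sin(a)) for r in(.0015,.003) for a in np.arange(0,2*np.pi,np.pi/3)]
    for dx,dy in OFF:
        q=lambda z:tp(bx+dx,by+dy,z)
        ctrl.line_to(q(.097),velocity=.08)
        hit=ctrl.line_to(q(.0645),velocity=.04,stop_force=5)
        z=ctrl.observe()["position"][2]; st(f"try {dx*1e3:.1f},{dy*1e3:.1f} hit {hit}")
        if z<.072: break
    else: return False
    ctrl.gripper_to(w,20); st("rel")
    p=ctrl.observe()["position"]; ctrl.line_to([p[0],p[1],.20],velocity=.2); st("out")
    return True
E
python3 - <<'E'
from h import *
print(insert(-.044,.047,.042))
E
```

```text
try 0.0,0.0 hit True t 13.72 p [ 0.4814 -0.1483  0.0639] F [-0.3  0.3  4.5] w 0.0293 ff 29.9 j6 0.9
rel t 14.11 p [ 0.4804 -0.1477  0.0628] F [0.2 0.2 0.4] w 0.0421 ff 0.0 j6 0.9
out t 14.94 p [ 0.4797 -0.1473  0.1989] F [-0.2 -0.1 -0.1] w 0.0414 ff 0.0 j6 0.9
True
```

It went in first time. Now the 20 mm socket.

```bash
python3 - <<'E'
from h import *
pick((.5036,.1240),.02)
if ctrl.observe()["grip_width"]>.015:
    ctrl.goto(tp(-.044,-.047,.17),down(TRAY[2])); st("bore")
    print(insert(-.044,-.047,.032))
    p=ctrl.observe()["position"]
    ctrl.goto([.35,.1,.3],down(TRAY[2])); st("away")
    c=cam("top"); a=cv2.resize(c[0]["color"][190:310,350:470],(400,400),interpolation=cv2.INTER_CUBIC)
    for r in [near("top","tray",(408,252))]:
        if r is not None: print(fit([(c,r)],lambda q:place(TR+TRS,q),TRAY,(.01,.01,.05)))
    c=cam("scene"); b=cv2.resize(c[0]["color"][230:390,160:320],(400,400),interpolation=cv2.INTER_CUBIC)
    cv2.imwrite("pics/seated.png",np.hstack([a,b]))
E
```

```text
above t 17.05 p [0.5038 0.1237 0.1601] F [ 0.9  0.4 -0.5] w 0.0459 ff 0.0 j6 3.01
g1 t 18.56 p [0.5038 0.124  0.0583] F [-0.2 -0.4  2.6] w 0.0199 ff 4.9 j6 3.01
rot t 20.52 p [0.5036 0.124  0.058 ] F [ 0.1  0.9 -0.4] w 0.0461 ff 0.0 j6 1.44
g2 t 21.04 p [0.5036 0.124  0.058 ] F [-0.6 -0.9 -0.2] w 0.0191 ff 29.9 j6 1.44
up t 22.0 p [0.5028 0.124  0.2187] F [-0.  -0.7 -0.6] w 0.0194 ff 29.9 j6 1.44
bore t 23.38 p [ 0.4952 -0.2407  0.1699] F [-0.   0.4 -0.3] w 0.0189 ff 29.9 j6 0.76
try 0.0,0.0 hit False t 25.4 p [ 0.4951 -0.2418  0.0646] F [-0.2 -0.7 -0.1] w 0.019 ff 29.9 j6 0.76
rel t 25.79 p [ 0.495  -0.2417  0.0646] F [ 0.4 -0.5 -0.5] w 0.032 ff 0.0 j6 0.76
out t 26.62 p [ 0.4944 -0.2413  0.1989] F [ 0.1 -0.  -0. ] w 0.0319 ff 0.0 j6 0.76
True
away t 28.05 p [0.3504 0.0995 0.2997] F [0.2 1.5 0.7] w 0.0324 ff 0.0 j6 1.38
(array([ 0.53183082, -0.18919621,  0.13911332]), np.float64(0.2728548310493511))
```

View pics/seated.png

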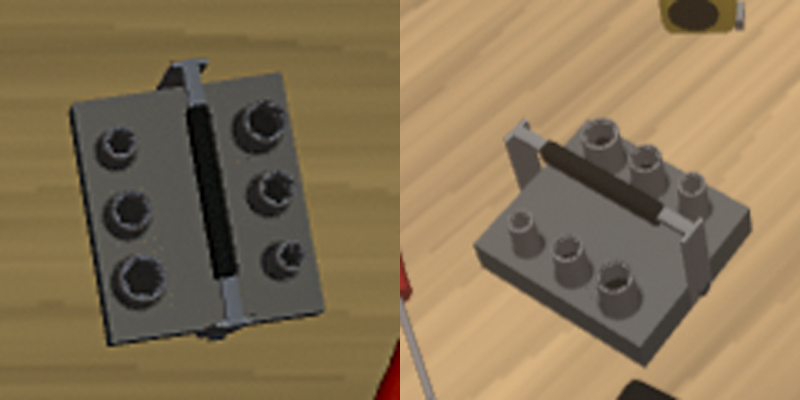

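Both sockets are seated at the same height as their neighbours: the 30 mm at crop (140,280) and the 20 mm at (283,260). The tray hasn't moved. Now I'll take the bar and lift.

```bash
python3 - <<'E'
from h import *
ctrl.gripper_to(.04,20)
R=down(TRAY[2])
ctrl.goto(tp(0,0,.2),R); st("above")
print(ctrl.line_to(tp(0,0,.094),velocity=.1,stop_force=15)); st("at")
ctrl.gripper_to(0,60); st("grip")
ctrl.line_to(tp(0,0,.104),velocity=.03); st("10mm"); print(ctrl.observe()["torque"])
ctrl.line_to(tp(0,0,.244),velocity=.08); ctrl.dwell(.7); st("up"); print(ctrl.observe()["torque"])
c=cam("top"); a=c[0]["color"]; c=cam("scene"); b=c[0]["color"]
cv2.imwrite("pics/lift.png",np.hstack([cv2.resize(a[120:360,80:480],(400,240)),cv2.resize(b[80:400,100:500],(400,320))[:240]]))
cv2.imwrite("pics/lift2.png",cv2.resize(b[80:400,100:500],(800,600)))
E
```

```text
above t 29.87 p [ 0.5321 -0.1881  0.2006] F [-0.   0.3  0.8] w 0.0403 ff 0.0 j6 0.88
False
at t 31.07 p [ 0.5325 -0.1893  0.0948] F [0.  0.2 0.3] w 0.0402 ff 0.0 j6 0.88
grip t 31.6 p [ 0.5322 -0.1891  0.0943] F [ 0.2 -0.5  1.4] w 0.0137 ff 60.0 j6 0.88
10mm t 32.08 p [ 0.5317 -0.1888  0.1037] F [ 0.1  0.2 -7.8] w 0.0131 ff 60.0 j6 0.88
[ 0.01542069 -0.00526058 -0.02386867]
up t 34.68 p [ 0.532 -0.189  0.244] F [ 0.1 -0.3 -8.4] w 0.0128 ff 60.0 j6 0.88
[-0.0343863  -0.02391826  0.01088834]
```

View pics/lift2.png

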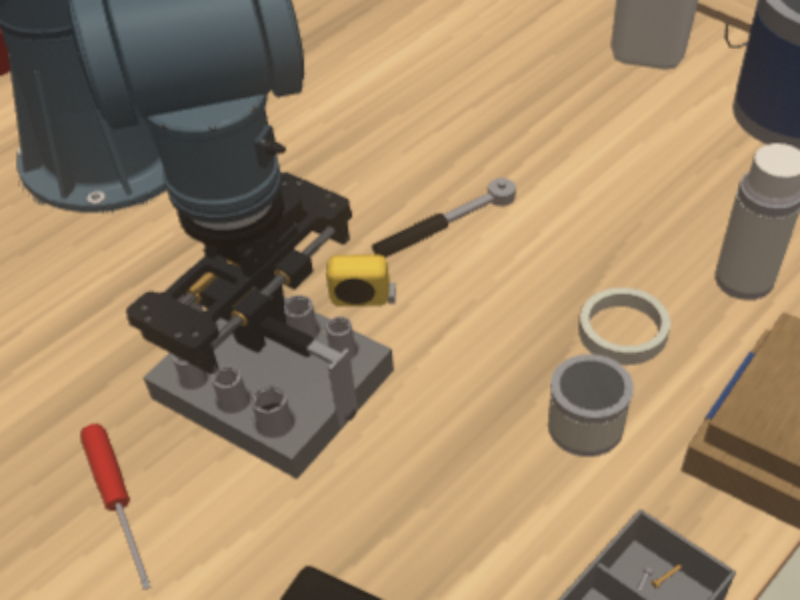

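The tray hangs level from the gripper at about (270,390) with all its sockets, the weight reads 8.4 N, the torque is near zero and the other things are undisturbed. I'm handing in.

```bash
python3 -c "
from h import *
st(); print(ctrl.job_done())"
```

```text
t 34.78 p [ 0.532 -0.189  0.244] F [ 0.5  0.4 -8.5] w 0.0128 ff 60.0 j6 0.88
the job is handed in; nothing more can be done
None
```

Both sockets are seated in their own bores, and the arm is holding the full tray by the middle of its bar, level and still, about 15 cm above the bench; I handed the job in at about 35 s.

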